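Grease the grinding spindle's bearing

TASK

Lift the push-type grease gun out of its wooden stand, press its coupler squarely onto the tilted grease nipple of the bead grinder's bearing until it snaps on, then keep pushing along the nipple so that the barrel slides most of the way down over its spring-loaded nose. Finish while still gripping the gun and holding it pressed like that, in line with the nipple: do not let go or ease off at the end. Leave everything else on the bench where it stands.

Things in the scene. Friction and masses are not known exactly. Their poses are not given: they have to be found in the camera images.
- gun_grip (a point): Straight round grease gun, 155 mm long, 0.35 kg, standing nose down in the stand. Smooth barrel 34 mm in diameter, flange 46 mm wide, 8 mm thick at its lower end, then a thin rod and the coupler (30 mm wide and long). This point, where to grip, is on the axis in the barrel: 65 mm above the flange's underside, 41 mm below the top, 114 mm above the coupler's mouth at stroke 0. z: axis, coupler to top.
- coupler_mouth (a point): Centre of the coupler's open mouth at the gun's nose; z along the gun's axis, towards its top. The mouth is a funnel, 24 mm wide, narrowing within 6 mm to a bore of 17 mm; 8 mm inside, three small spring jaws stand into the bore; the bore's flat end is 22 mm inside.
- coupler_seat (a point): Point on the coupler's axis, 15 mm inside the mouth: the nipple's ball centre comes here when the coupler has snapped on.
- stroke (a joint): How far the barrel has been pushed down over the rod (m): 0 at rest, 0.014 at the stop. Its spring resists with about 10 N at first and 15.6 N at the stop. The gap between coupler and flange, 19 mm at rest, closes by the stroke.
- nipple_ball (a point): Centre of the grease nipple's ball head, 14 mm in diameter, 139 mm above the bench; z points out along the nipple, which leans 35 degrees from vertical towards the robot's side, square to the shaft, on the bearing at the shaft's free end. Neck 7 mm in diameter; hexagon 21 mm across, 22 mm below this point. The coupler goes on along this axis; its jaws yield at about 5 N and snap shut behind the ball.
- grinder: Bead grinder, fixed: green base 130 x 440 mm, 30 mm tall, shaft along its y, 80 mm above the bench. Origin on the bench below the bearing with the nipple (its axis is 72 mm below the ball's centre along the nipple). x: square to the shaft, away from the robot. Along -y: stone wheel (144 mm in diameter, 25 mm thick, centre at 112 mm, top at 152 mm), a bearing without nipple at 200 mm, the motor.
- holder_top (a point): Fixed wooden stand, 80 x 80 mm, 60 mm tall; centre of its top face, where the gun's flange rests. Its hole for the nose is 37 mm wide and 56 mm deep, so the gun must rise at least 55 mm to leave it.
- tin: closed steel tin, 68 mm wide, 62 mm tall, beside the gun's wooden stand; bystander (origin at the middle of its underside).
- carton: small paper carton standing on end, 18 x 36 x 55 mm, in front of the grinder; bystander (origin at the middle of its underside).
- bead_tray: low yellow tray of beads, 90 x 70 x 24 mm; bystander (origin at the middle of its underside).
- beaker: empty drinking-glass-like beaker, 72 mm wide, 95 mm tall; bystander (origin at the middle of its underside).
Mind the look-alikes: they are no part of the job. Of the things that look like the part that bears holder_top, the middle-sized one is meant.

How it is judged:
By the outcome, as a careful person would: the job done as asked, in the order asked, and still so for the second after the job is handed in, while the arm keeps its last pose, push and grip.
It also fails if it takes over 38 s, if anything falls off the work surface, if the arm or the gripper's body presses on something with over 40 N, if the wrist force passes 120 N, or if a joint passes its speed limit or range.

ROBOT

A 6-joint arm with a two-finger parallel gripper is mounted at the origin on the work surface. World frame = base frame: x ahead of the robot, y to its left, z up, the work surface at z = 0. Lengths are in mm, angles in rad, forces in N, time in s.
With the tool pointing down it reaches from about 250 to 800 mm from the base axis. Payload 8.5 kg.
Tool frame: the origin (TCP) lies midway between the tips of the shut fingers; the grasp point (between the pads) lies arm.grip_depth behind it (arm.grip_depth is the distance from the TCP to the grasp point, in mm); z points along the fingers, y is the line along which they close (so a half turn about z gives the same grasp; the last joint's range is limited). The gripper opens to 85 mm and grips with 20 to 120 N. Pads are 22 mm wide; open, the fingers measure 114 mm over their backs; the gripper's body (76 mm by 85 mm) begins 54 mm behind the grasp point. The pads swing forward as they close: fully open they stand 13 mm farther back than shut.
Start: joints at [-1.315, 0.238, -0.013, 1.319, 0, 1.571], TCP at [132.822, -507.875, 231.276] pointing down, gripper open.
Joint ranges: [-2.66, 2.66], [-1.03, 1.9], [-1.14, 1.46], [-1.82, 2.27], [-1.45, 1.34], [-3.14, 3.14]. Speed limits (rad/s): [2.22, 2.22, 2.79, 3.14, 3.14, 3.14].

INTERFACE

Orientations are given as a unit quaternion [w, x, y, z].
In Python, from bench import arm gives the robot as it stands.
- The arm moves only by the shell command python3 -m pendant 'ROWS' [FORCE]. ROWS is JSON, one flat list of numbers, 5 for each row, row after row: the shift along the world's x, y, z in mm, then the turn about the world's z in rad, then the gripper's target within -1 to 1 (fully open at 1, half-way at 0, shut at -1). In form: [dx, dy, dz, twist, jaw, dx, dy, dz, twist, jaw, ...]. A call has 1 to 20 rows; each row shifts and turns the commanded pose from where the row before left it; what a row does not reach is not made up. A row lasts 1/10 s, in which the tool goes at most 50 mm and 8.59 degrees, less where a joint would pass 70% of its speed; a pose out of reach is approached as far as the arm can. A call is refused whole if a number of a shift passes 50 or a number of a turn 0.15, either way. A call with a gripper value outside its range is refused whole. The fingers move at their own pace and stop on an object; FORCE is the grip in N (left out, the last holds). Time passes only in rows, so rows that do not move let the fingers close. It gives the time, the measured TCP pose, the force, the opening and the grip force at its end, in the units of the state.
- arm.observe(): the state, without advancing time (a new reading comes with each control period).
- arm.get_image(name): name is "scene" or "side" or "wrist"; returns (picture, depth): 400x640x3 uint8, red, green, blue; 400x640 float32, mm along the optical axis (not along the pixel's ray), 0 where there is no reading.
- arm.camera_model(name): a dict with "fx", "fy", "cx", "cy" (pixels), "k1" (the pictures are not rectified: a ray, as slopes to the right and down, at radius r is drawn at 1 + k1 r^2 times it, then the intrinsics apply), "rvec" (rotation vector, rad) and "tvec" (3), from world to camera coordinates, as OpenCV has them; the wrist camera has in their place "T_tool_cam" (4x4, takes a point from camera to tool coordinates, whose origin is the TCP and whose axes are the flange's). Camera axes: x right, y down, z forward; pixel columns grow to the right and rows downward; lengths in mm; the calibration is good to about 2 mm. A picture is of the moment at which its call begins: read the wrist's pose just before it. camera_model takes no time and is no camera call.
- arm.hand_in(): hands the job in; it is judged then, once.
The state is a dict: "clock": time; "qpos": joint angles; "joint_velocities": joint speeds; "joint_torque": joint torques, N m; "eef_pos": TCP position; "eef_rot": TCP orientation; "force": force on the tool from outside, world axes, zero at the start; "wrist_torque": the same for the moment, N m; "opening": finger opening in mm; "grasp_force": force on a finger pad.
Only numpy, scipy, OpenCV 4.12 (cv2) and the standard library are available. Lean on these libraries where they do the work, as an engineer would, in place of code of your own. Each camera call takes 0.05 s, during which the arm holds its last target. There are 200 camera calls.

## Working session

There is one attempt and no reset: what is moved stays moved. The work goes in short steps, Python scripts to look and compute and a shell command to move; the robot and the scene stay as the last step left them, time stands still between calls to the robot, and variables do not carry over. Pictures are saved under pics/ and viewed, at most 10 in all, crops included, and the job is handed in when it is done.

```bash
ls; mkdir -p pics; cat > h.py <<'E'
import numpy as np, cv2
from bench import arm
def ray(cam,u,v):
    m=arm.camera_model(cam); x=(u-m['cx'])/m['fx']; y=(v-m['cy'])/m['fy']
    r=np.hypot(x,y); s=r
    for _ in range(20): s=r/(1+m['k1']*s*s)
    f=s/r if r else 1
    return m,np.array([x*f,y*f,1.])
def world(cam,u,v,d,T=None):
    m,q=ray(cam,u,v); p=q*d
    if cam=='wrist': return (T@np.array(m['T_tool_cam'])@np.r_[p,1])[:3]
    R=cv2.Rodrigues(np.array(m['rvec'],float))[0]
    return R.T@(p-np.array(m['tvec'],float).ravel())
def toolT():
    o=arm.observe(); w,x,y,z=o['eef_rot']
    from scipy.spatial.transform import Rotation as Ro
    T=np.eye(4); T[:3,:3]=Ro.from_quat([x,y,z,w]).as_matrix(); T[:3,3]=o['eef_pos']; return T
def cloud(cam,d,T=None):
    m=arm.camera_model(cam); v,u=np.mgrid[0:400,0:640]
    K=np.array([[m['fx'],0,m['cx']],[0,m['fy'],m['cy']],[0,0,1]],float)
    xn=(u-m['cx'])/m['fx']; yn=(v-m['cy'])/m['fy']; r=np.hypot(xn,yn); s=r.copy()
    for _ in range(20): s=r/(1+m['k1']*s*s)
    f=np.where(r>0,s/np.maximum(r,1e-9),1)
    P=np.stack([xn*f*d,yn*f*d,d],-1)
    if cam=='wrist':
        M=T@np.array(m['T_tool_cam']); return P@M[:3,:3].T+M[:3,3]
    R=cv2.Rodrigues(np.array(m['rvec'],float))[0]
    return (P-np.array(m['tvec'],float).ravel())@R
E
python3 - <<'E'
from h import *
print(arm.grip_depth, arm.observe())
for n in ('scene','side'):
    T=toolT(); p,d=arm.get_image(n); cv2.imwrite(f'pics/{n}0.png',p[...,::-1]); np.savez(f'{n}0',p=p,d=d,T=T)
    print(arm.camera_model(n))
E
```

```text
pics
18.700000000000003 {'clock': 0.0, 'qpos': array([-1.31499617e+00,  2.38737649e-01, -1.42105188e-02,  1.31918750e+00,
        2.48677927e-05,  1.57080880e+00]), 'joint_velocities': array([-0.00103806,  0.00046421,  0.0009963 ,  0.00119232, -0.00029199,
       -0.00021437]), 'joint_torque': array([-4.60120034e-03, -5.38783729e+01,  3.46440554e+01,  1.85365020e-02,
       -3.53751648e-04, -3.11201825e-05]), 'eef_pos': array([ 132.7442196 , -507.53870893,  230.71726798]), 'eef_rot': array([-6.65784938e-04,  9.91832503e-01,  1.27545431e-01, -7.30892536e-05]), 'force': array([-0.55804422,  0.25773452, -0.13043997]), 'wrist_torque': array([-0.04376261,  0.01779219, -0.00779026]), 'grasp_force': 0.0, 'opening': 85.27956989668091}
{'fx': 430.25184402103685, 'fy': 430.25184402103685, 'cx': 325.9829691263566, 'cy': 200.39274638007907, 'k1': -0.005398720536549443, 'rvec': array([ 1.85992545,  1.7120785 , -0.68194998]), 'tvec': array([-136.48440521, -294.5624733 , 1338.58817322])}
{'fx': 370.01622165616857, 'fy': 370.01622165616857, 'cx': 316.90706624970267, 'cy': 200.23798890254142, 'k1': -0.07170886974288088, 'rvec': array([ 0.57403241, -2.62388477,  1.19862916]), 'tvec': array([488.2232413 , 136.02545086, 749.0952643 ])}
```

View pics/scene0.png

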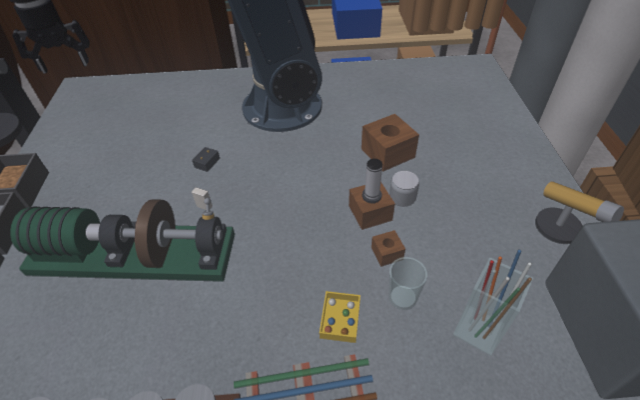

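View pics/side0.png

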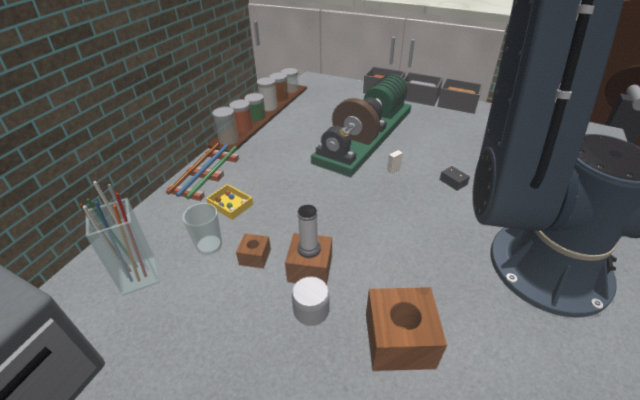

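```bash
python3 - <<'E'
from h import *
S={}
for n in ('scene','side'):
    z=np.load(n+'0.npz'); P=cloud(n,z['d']); P[z['d']==0]=np.nan; S[n]=(z['p'],P)
def show(n,u,v): print(n,u,v,np.round(S[n][1][v,u],1),S[n][0][v,u])
for u,v in [(374,164),(373,180),(360,195),(385,210),(390,130),(388,240),(404,182),(208,212),(205,193),(210,228),(160,205),(95,232),(340,330),(408,270)]: show('scene',u,v)
for u,v in [(307,212),(308,230),(300,255),(310,288),(254,243),(405,310),(335,135),(345,128),(395,155)]: show('side',u,v)
# stand top: points z 55..65 near gun
for n in S:
    P=S[n][1]; img=S[n][0].astype(int)
    g=P[180,373] if n=='scene' else P[230,308]
    near=np.hypot(P[...,0]-g[0],P[...,1]-g[1])<75
    brown=(img[...,0]-img[...,2]>25)
    for lo,hi,col,lab in [(56,64,True,'standtop'),(85,158,False,'barrel'),(158,175,False,'top')]:
        m=near&(P[...,2]>lo)&(P[...,2]<hi)
        if col: m&=brown
        Q=P[m]
        if len(Q)>5:
            print(n,lab,len(Q),Q.mean(0).round(1),Q.min(0).round(1),Q.max(0).round(1))
            if col: print(cv2.minAreaRect(Q[:,:2].astype(np.float32)), np.median(Q[:,2]))
        if lab=='barrel' and len(Q)>20:
            A=np.c_[2*Q[:,:2],np.ones(len(Q))]; s=np.linalg.lstsq(A,(Q[:,:2]**2).sum(1),rcond=None)[0]; print(' circ',s[:2],np.sqrt(s[2]+s[0]**2+s[1]**2))
# base green: edges
for n in S:
    P=S[n][1]; img=S[n][0].astype(int)
    m=(img[...,1]>img[...,0]+12)&(P[...,2]>22)&(P[...,2]<36)&(P[...,1]<0)
    Q=P[m].astype(np.float32); print(n,'base',len(Q),cv2.minAreaRect(Q[:,:2]) if len(Q)>5 else '')
img=S['scene'][0]; 
a=cv2.resize(img[170:290,150:250],None,fx=6,fy=5,interpolation=cv2.INTER_CUBIC)[...,::-1]; cv2.imwrite('pics/nipcrop.png',a)
b=cv2.resize(S['side'][0][90:180,300:420],None,fx=6,fy=6,interpolation=cv2.INTER_CUBIC)[...,::-1]; cv2.imwrite('pics/nipcrop2.png',b)
E
```

```text
scene 374 164 [464.2 207.  164.2] [44 44 46]
scene 373 180 [474.1 205.8 126.2] [105 105 111]
scene 360 195 [453.9 182.7  59.2] [116  83  64]
scene 385 210 [490.2 236.3  42.2] [68 55 47]
scene 390 130 [226.9 292.8  61.1] [76 59 50]
scene 388 240 [566.4 231.1  29.7] [73 57 49]
scene 404 182 [425.2 290.9  62.8] [154 155 163]
scene 208 212 [ 529.9 -145.1  121.6] [102 104 110]
scene 205 193 [ 408.6 -180.1   53.9] [149 145 145]
scene 210 228 [ 566.  -139.   113.1] [67 69 75]
scene 160 205 [ 507.3 -245.2  128.3] [47 45 44]
scene 95 232 [ 538.  -384.5   92.4] [158 160 168]
scene 340 330 [753.4 107.2   2.4] [166 143  69]
scene 408 270 [665.7 251.4  59.5] [112 120 125]
side 307 212 [453.6 215.9 164.1] [55 53 55]
side 308 230 [449.1 224.  128.8] [131 128 130]
side 300 255 [465.2 231.5  61.2] [118  88  69]
side 310 288 [414.5 291.8  60.5] [229 227 230]
side 254 243 [583.8 217.   27.9] [95 72 58]
side 405 310 [250.1 265.2  57.7] [98 72 55]
side 335 135 [ 547.9 -132.1  107.1] [59 59 61]
side 345 128 [ 529.2 -153.8  120.6] [135 135 138]
side 395 155 [ 397.4 -184.5   53.8] [234 228 221]
scene standt
[... 346 characters left out ...]
3.1] [443.  190.7 158.1] [476.3 223.3 167.8]
side standtop 826 [453.1 217.7  58.4] [409.5 161.8  56. ] [505.8 259.1  61.9]
((457.49481201171875, 210.34738159179688), (80.36858367919922, 82.07809448242188), 15.045086860656738) 58.316939629576744
side barrel 519 [451.8 221.4 123. ] [440.3 204.1  85.1] [472.6 228.  157.9]
 circ [457.80610902 210.05044881] 16.53314465319072
side top 212 [455.7 213.4 162.8] [441.1 195.1 158.1] [472.8 226.9 165.9]Traceback (most recent call last):
  File "<stdin>", line 27, in <module>
cv2.error: OpenCV(4.12.0) /io/opencv/modules/imgproc/src/convhull.cpp:143: error: (-215:Assertion failed) total >= 0 && (depth == CV_32F || depth == CV_32S) in function 'convexHull'
```

```bash
python3 - <<'E'
from h import *
for n,roi,pre in (('scene',(170,290,150,250),0),('side',(90,180,300,420),0)):
    z=np.load(n+'0.npz'); img=z['p']; P=cloud(n,z['d']).astype(np.float32); P[z['d']==0]=np.nan
    i=img.astype(int)
    m=(i[...,1]>i[...,0]+10)&(P[...,2]>22)&(P[...,2]<36)&(P[...,1]<0)&(P[...,1]>-520)&(P[...,0]>430)&(P[...,0]<700)
    Q=P[m]; print(n,'base',len(Q)); print(cv2.minAreaRect(np.ascontiguousarray(Q[:,:2])),np.median(Q[:,2]))
    # shaft axis: points z 60..120 x near 560 ; top line
    m=(P[...,2]>126)&(P[...,2]<156)&(P[...,1]<-90)&(P[...,1]>-185)&(P[...,0]>450)&(P[...,0]<600)
    v,u=np.nonzero(m)
    for a,b in zip(v,u): print(b,a,P[a,b].round(1),img[a,b])
    a,b,c,d=roi
    cv2.imwrite(f'pics/nip_{n}.png',cv2.resize(img[a:b,c:d],None,fx=6,fy=5 if n=='scene' else 6,interpolation=cv2.INTER_CUBIC)[...,::-1])
E
```

```text
scene base 3329
((537.2028198242188, -316.8654479980469), (396.6341247558594, 130.28640747070312), 83.35730743408203) 28.622324
206 198 [ 509.4 -146.9  142.1] [112 113 119]
207 198 [ 512.  -144.   144.7] [110 113 119]
208 198 [ 512.  -142.   144.5] [ 94  96 101]
209 198 [ 512.  -140.   144.2] [88 89 93]
205 199 [ 513.2 -148.2  143.4] [125 128 136]
206 199 [ 515.7 -145.4  145.8] [128 130 138]
207 199 [ 513.1 -144.2  142.9] [119 122 129]
208 199 [ 515.6 -141.4  145.3] [100 103 109]
209 199 [ 512.9 -140.3  142.3] [82 84 88]
210 199 [ 509.8 -139.4  138.8] [ 92  94 100]
205 200 [ 517.5 -147.4  144.9] [130 133 142]
206 200 [ 516.8 -145.6  144. ] [128 131 140]
207 200 [ 515.9 -144.   142.9] [120 122 129]
208 200 [ 516.3 -141.8  143.1] [101 103 109]
209 200 [ 516.3 -139.8  142.9] [80 82 87]
210 200 [ 513.8 -138.7  140.1] [78 80 84]
204 201 [ 515.1 -150.9  139.7] [125 127 132]
205 201 [ 518.1 -147.8  142.6] [127 130 139]
206 201 [ 518.5 -145.7  142.9] [125 128 135]
207 201 [ 517.7 -144.   141.8] [114 117 124]
208 201 [ 518.4 -141.8  142.3] [ 95  97 103]
209 201 [ 518.5 -139.7  142.3] [77 79 8
[... 2017 characters left out ...]
.6 -138.6  141.9] [119 120 122]
352 125 [ 506.6 -143.1  139.8] [116 117 118]
347 126 [ 520.2 -143.9  133.5] [107 107 109]
348 126 [ 515.3 -138.1  137.6] [100  99 102]
349 126 [ 512.8 -138.3  138. ] [105 105 107]
350 126 [ 510.  -138.   138.8] [109 109 110]
351 126 [ 508.2 -140.4  137.9] [109 108 111]
352 126 [ 506.4 -142.7  137.2] [109 108 110]
347 127 [ 518.9 -140.7  132.6] [114 113 115]
348 127 [ 515.9 -139.7  133.7] [97 96 99]
349 127 [ 512.5 -137.8  135.5] [97 97 98]
350 127 [ 510.8 -140.4  134.5] [ 99 100 101]
351 127 [ 508.6 -141.7  134.4] [ 98 100 101]
346 128 [ 521.6 -140.9  129. ] [113 114 115]
347 128 [ 519.6 -142.8  128.5] [102 103 104]
348 128 [ 516.7 -142.3  129.3] [101 101 102]
```

View pics/nip_scene.png

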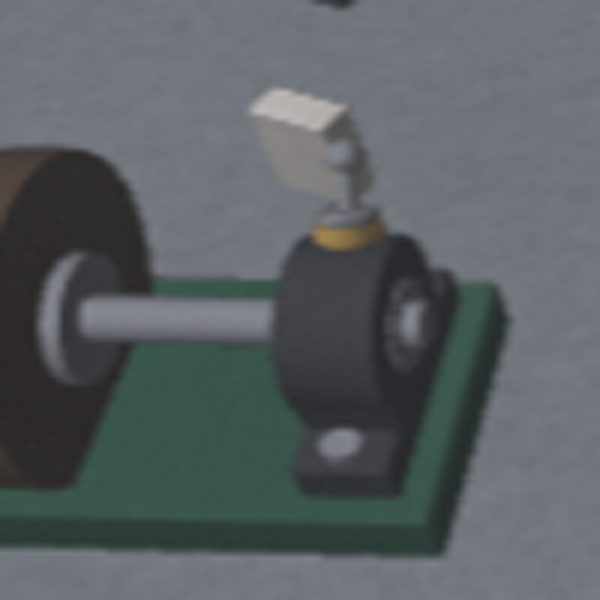

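View pics/nip_side.png

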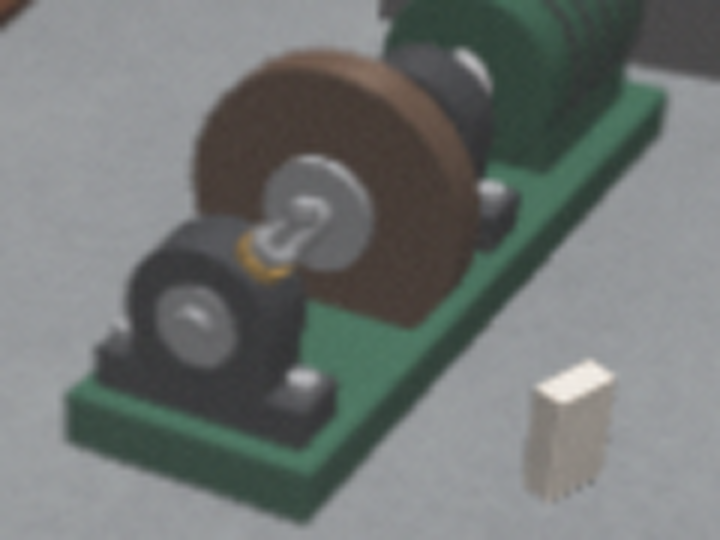

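```bash
python3 - <<'E'
from h import *
from scipy.optimize import least_squares
def rw(n,u,v):
    m,q=ray(n,u,v); R=cv2.Rodrigues(np.array(m['rvec'],float))[0]; o=-R.T@np.array(m['tvec'],float).ravel(); d=R.T@q; return o,d/np.linalg.norm(d)
for su,sv in ((350.5,124),(351.5,124.5)):
    rs=[rw('scene',207.2,200.4),rw('side',su,sv)]
    A=sum(np.eye(3)-np.outer(d,d) for o,d in rs); b=sum((np.eye(3)-np.outer(d,d))@o for o,d in rs)
    print('tri',np.linalg.solve(A,b).round(1))
for n in('scene','side'):
    z=np.load(n+'0.npz'); P=cloud(n,z['d']); i=z['p'].astype(int)
    m=(P[...,2]>136)&(P[...,2]<148)&(P[...,1]<-130)&(P[...,1]>-155)&(P[...,0]>500)&(P[...,0]<530)
    Q=P[m]; Q=Q
    r=least_squares(lambda c:np.r_[np.linalg.norm(Q-c,axis=1)-7,(c[2]-139)*3],[515,-144,139],loss='soft_l1'); print(n,r.x.round(1),len(Q))
    for z0,(lo,hi) in {30:(22,36)}.items():
        o,d=rw(n,*( (207.2,200.4) if n=='scene' else (351,124.3))); t=(139-o[2])/d[2]; print(' plane139',(o+t*d).round(1))
    # shaft yaw: gray bright points at shaft height between bearing and wheel
    # yaw from base edges: green mask points z~28 -> front (x-max) & back edges per y-bin
    m=(i[...,1]>i[...,0]+10)&(P[...,2]>24)&(P[...,2]<33)&(P[...,1]<-100)&(P[...,1]>-500)&(P[...,0]>430)&(P[...,0]<700)
    Q=P[m]; ys=np.arange(-480,-130,20); e=[(y,Q[abs(Q[:,1]-y)<10][:,0]) for y in ys]
    for f,l in((np.max,'max'),(np.min,'min')):
        E=np.array([(y,f(x)) for y,x in e if len(x)>5]); k=np.polyfit(E[:,0],E[:,1],1); res=E[:,1]-np.polyval(k,E[:,0]); kk=abs(res)<4; k=np.polyfit(E[kk,0],E[kk,1],1); print(n,l,'yaw of y axis deg',-np.degrees(np.arctan(k[0])).round(2),'x@-144',np.polyval(k,-144).round(1),kk.sum())
E
python3 -m pendant '[16.3,35.8,0,0.138,1,16.3,35.8,0,0.138,1,16.3,35.8,0,0.138,1,16.3,35.8,0,0.138,1,16.3,35.8,0,0.138,1,16.3,35.8,0,0.138,1,16.3,35.8,0,0.138,1,16.3,35.8,0,0.138,1,16.3,35.8,0,0.138,1,16.3,35.8,0,0.138,1,16.3,35.8,0,0.138,1,16.3,35.8,0,0.138,1,16.3,35.8,0,0.138,1,16.3,35.8,0,0.138,1,16.3,35.8,0,0.138,1,16.3,35.8,0,0.138,1,16.3,35.8,0,0.138,1,16.3,35.8,0,0.138,1,16.3,35.8,0,0.138,1,16.3,35.8,0,0.138,1]' 20
```

```text
tri [ 512.4 -145.5  139.2]
tri [ 510.3 -146.4  137.4]
scene [ 514.  -144.5  138.3] 35
 plane139 [ 513.4 -144.7  139. ]
scene max yaw of y axis deg -6.62 x@-144 622.2 18
clock: 2.1
eef_pos: [459.0, 209.8, 230.9]
eef_rot: [-0.0, 0.06, 0.998, -0.0]
force: [0.4, -0.8, 1.1]
opening: 85.2
grasp_force: 0.0Traceback (most recent call last):
  File "<stdin>", line 21, in <module>
    raise TypeError("expected non-empty vector for x")
TypeError: expected non-empty vector for x
```

```bash
python3 -m pendant '[0,-1.2,-25,0,1,0,0,-25,0,1,0,0,-25,0,1,0,0,-20,0,1,0,0,-15,0,1,0,0,-10,0,1,0,0,-5,0,1,0,0,0,0,-1,0,0,0,0,-1,0,0,0,0,-1,0,0,0,0,-1,0,0,0,0,-1,0,0,0,0,-1,0,0,0,0,-1]' 25
```

```text
clock: 3.5
eef_pos: [459.4, 207.4, 106.9]
eef_rot: [0.001, 0.063, 0.998, 0.0]
force: [-0.2, 1.9, 5.7]
opening: 33.3
grasp_force: 26.7
```

```bash
python3 -m pendant '[0,0,9,0,-1,0,0,9,0,-1,0,0,9,0,-1,0,0,8,0,-1,0,0,0,0,-1]' 25; python3 -m pendant '[-4.3,0.5,-0.1,0,-1,-4.3,0.6,-0.3,0,-1,-4.3,0.5,-0.5,0,-1,-4.3,0.6,-0.6,0,-1,-4.2,0.5,-0.9,0,-1,-4.2,0.5,-1,0,-1,-4.1,0.5,-1.2,0,-1,-4.1,0.5,-1.4,0,-1,0,0,0,0,-1]' 20
python3 - <<'E'
from h import *
p,d=arm.get_image('side'); T=toolT(); np.savez('side1',p=p,d=d,T=T)
cv2.imwrite('pics/side1.png',cv2.resize(p[130:330,220:420],None,fx=3,fy=3,interpolation=cv2.INTER_CUBIC)[...,::-1])
E
```

```text
clock: 4.0
eef_pos: [459.5, 207.2, 142.6]
eef_rot: [0.001, 0.063, 0.998, 0.0]
force: [0.7, -0.6, -5.1]
opening: 33.2
grasp_force: 26.3
clock: 4.9
eef_pos: [424.4, 211.2, 135.1]
eef_rot: [-0.0, 0.063, 0.998, -0.0]
force: [3.1, 0.6, -2.9]
opening: 33.2
grasp_force: 24.5
```

View pics/side1.png

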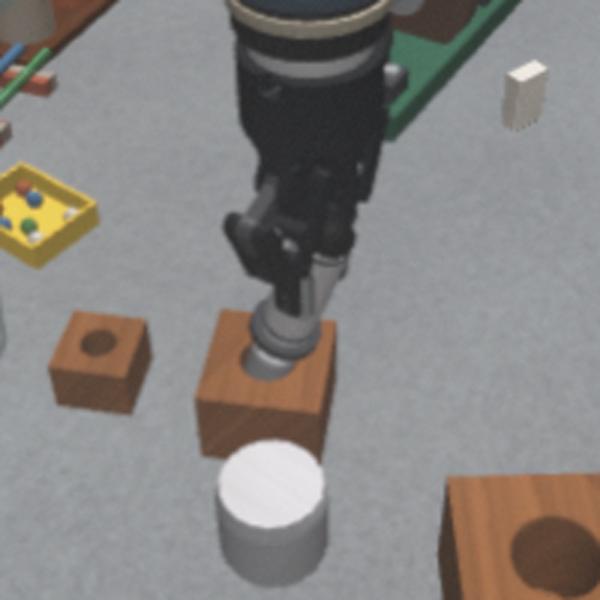

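```bash
python3 -m pendant '[-4,0.5,-1.6,0,-1,-4,0.5,-1.8,0,-1,-3.8,0.5,-1.9,0,-1,-3.8,0.5,-2.1,0,-1,-3.7,0.4,-2.3,0,-1,-3.6,0.4,-2.4,0,-1,-1.5,0.2,-1,0,-1,0,0,0,0,-1]' 20
python3 - <<'E'
from h import *
for n in('side','scene'):
    p,d=arm.get_image(n); T=toolT(); np.savez(n+'2',p=p,d=d,T=T)
a=np.load('scene2.npz')['p'][110:260,290:490]; b=np.load('side2.npz')['p'][160:310,230:430]
cv2.imwrite('pics/c2.png',np.vstack([cv2.resize(x,(400*1,300),interpolation=cv2.INTER_CUBIC) for x in (a,b)])[...,::-1])
E
```

```text
clock: 5.75
eef_pos: [400.5, 214.5, 122.6]
eef_rot: [0.0, 0.063, 0.998, 0.0]
force: [1.2, 1.8, 5.4]
opening: 33.5
grasp_force: 26.2
```

View pics/c2.png

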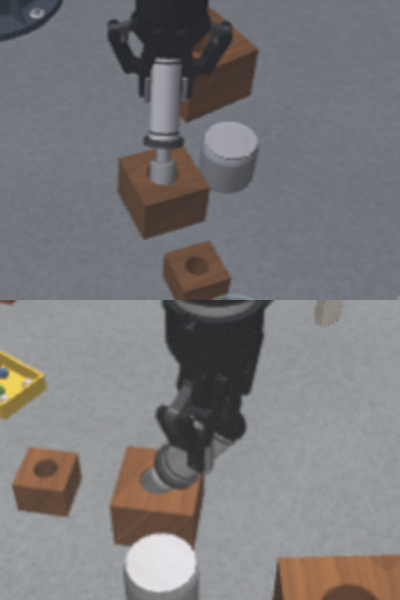

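```bash
python3 -m pendant '[-3.4,0.4,4.9,0,-1,-3.4,0.4,4.9,0,-1,-3.4,0.4,4.9,0,-1,-3.4,0.4,4.9,0,-1,-3.4,0.4,4.9,0,-1,-3.4,0.4,4.9,0,-1,-3.4,0.4,4.9,0,-1,0,0,15,0,-1,0,0,25,0,-1,0,0,25,0,-1,0,0,15,0,-1,0,0,0,0,-1,0,0,0,0,-1]' 60
cat > fit.py <<'E'
from h import *
from scipy.optimize import least_squares
import sys
def fit(tag):
    out=[]
    for n in('scene','side'):
        p,d=arm.get_image(n); T=toolT(); np.savez(n+tag,p=p,d=d,T=T)
        P=cloud(n,d); i=p.astype(int)
        G=T[:3,3]-18.7*T[:3,2]; yw=np.degrees(np.arctan2(T[1,1],T[0,1]))-90
        e=np.array([-np.cos(np.radians(yw)),-np.sin(np.radians(yw)),0]); f=np.array([-e[1],e[0],0])
        a0=np.cos(.61)*np.array([0,0,1])+np.sin(.61)*e
        def mod(x): # grip centre offset along f and perp in plane, tilt, side tilt
            a=np.cos(x[2])*np.array([0,0,1])+np.sin(x[2])*e+x[3]*f; a/=np.linalg.norm(a); return G+x[0]*f+x[1]*e,a
        D=P-G; s=D@a0; r=np.linalg.norm(D-s[...,None]*a0,axis=-1)
        bright=(i.sum(-1)>180)&(d>0)
        m=bright&(r<26)&(s>-55)&(s<38)
        Q=P[m]
        def res(x):
            c,a=mod(x); D=Q-c; s=D@a; return np.linalg.norm(D-np.outer(s,a),axis=1)-17
        x=least_squares(res,[0,0,.61,0],loss='cauchy',f_scale=1.).x
        c,a=mod(x); rr=res(x); print(n,len(Q),'off f,e',x[:2].round(1),'tilt',np.degrees(x[2]).round(1),'side',np.degrees(x[3]).round(1),'inl',(abs(rr)<2).sum(),'yaw',yw.round(2))
        # everything along axis: s profile of radius
        D=P-c; s=D@a; r=np.linalg.norm(D-s[...,None]*a,axis=-1); m=(d>0)&(r<27)&(s>-135)&(s<50)
        for lo in range(-132,48,4):
            q=r[m&(s>=lo)&(s<lo+4)]
            if len(q): print(lo,len(q),np.percentile(q,[20,50,90]).round(0),end=' | ')
        print(); out.append((c,a)); print('c',c.round(1),'a',a.round(3))
    return out
if __name__=='__main__': fit(sys.argv[1])
E
python3 fit.py 3
python3 -c "
from h import *
a=np.load('scene3.npz')['p'][90:240,270:470]; b=np.load('side3.npz')['p'][110:260,230:430]
cv2.imwrite('pics/c3.png',np.vstack([cv2.resize(x,(400,300),interpolation=cv2.INTER_CUBIC) for x in (a,b)])[...,::-1])"
```

```text
clock: 7.15
eef_pos: [376.3, 216.7, 235.9]
eef_rot: [-0.0, 0.063, 0.998, -0.0]
force: [-0.5, 0.5, -4.9]
opening: 32.7
grasp_force: 61.4
scene 760 off f,e [ 1.2 -3.7] tilt 32.0 side 0.2 inl 610 yaw -7.21
-116 25 [13. 15. 16.] | -112 25 [14. 15. 16.] | -108 23 [13. 15. 16.] | -104 25 [14. 15. 16.] | -100 28 [14. 15. 16.] | -96 25 [14. 15. 17.] | -92 28 [14. 15. 16.] | -88 29 [10. 12. 15.] | -84 13 [ 7.  8. 10.] | -80 14 [7. 8. 9.] | -76 14 [7. 8. 9.] | -72 14 [6. 7. 9.] | -68 21 [22. 23. 25.] | -64 41 [22. 23. 24.] | -60 44 [18. 20. 23.] | -56 30 [16. 17. 19.] | -52 33 [16. 17. 19.] | -48 31 [16. 17. 18.] | -44 30 [16. 17. 18.] | -40 32 [16. 17. 18.] | -36 26 [16. 17. 19.] | -32 31 [16. 17. 18.] | -28 29 [16. 17. 18.] | -24 34 [16. 17. 18.] | -20 37 [16. 17. 20.] | -16 46 [16. 18. 22.] | -12 48 [16. 17. 24.] | -8 48 [16. 17. 24.] | -4 49 [16. 18. 25.] | 0 50 [16. 18. 24.] | 4 49 [16. 18. 26.] | 8 47 [16. 18. 26.] | 12 40 [16. 17. 23.] | 16 36 [16. 17. 19.] | 20 34 [16. 17. 19.] | 24 32 [16. 17. 19.] | 28 30 [16. 18. 19.] | 32 26 [16. 17. 18.] | 36 24 [12. 14. 16.] | 
c [379.6 215.  254
[... 282 characters left out ...]
 | -68 25 [22. 23. 23.] | -64 42 [22. 23. 23.] | -60 164 [18. 20. 23.] | -56 30 [17. 17. 18.] | -52 39 [17. 17. 18.] | -48 35 [16. 17. 18.] | -44 28 [17. 17. 18.] | -40 44 [17. 17. 18.] | -36 32 [16. 17. 18.] | -32 31 [16. 17. 18.] | -28 25 [16. 17. 18.] | -24 20 [16. 17. 18.] | -20 17 [16. 17. 18.] | -16 12 [17. 17. 26.] | -12 7 [17. 17. 25.] | -8 5 [23. 25. 26.] | -4 11 [17. 25. 27.] | 0 18 [17. 25. 26.] | 4 17 [17. 23. 26.] | 8 25 [17. 22. 25.] | 12 30 [17. 20. 24.] | 16 29 [17. 17. 24.] | 20 32 [17. 17. 20.] | 24 24 [16. 17. 25.] | 28 46 [17. 18. 26.] | 32 58 [16. 17. 23.] | 36 216 [ 7. 12. 18.] | 40 40 [ 6. 11. 24.] | 44 19 [18. 21. 26.] | 
c [379.  216.7 254. ] a [-0.52   0.066  0.852]
```

View pics/c3.png

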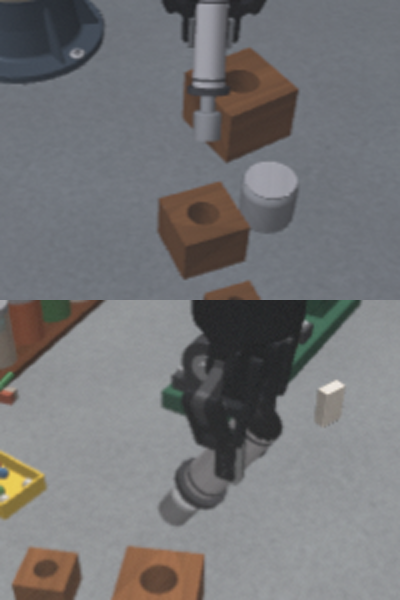

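```bash
python3 -m pendant '[0,-10,4,0,-1,3,-20,4,0,-1,4.6,-28,0,0,-1,4.6,-29,0,0,-1,4.7,-29,0,0,-1,4.7,-29,0,0,-1,4.7,-29,0,0,-1,4.7,-29,0,0,-1,4.7,-29,0,0,-1,4.7,-29,0,0,-1,4.7,-29,0,0,-1,4.6,-28,0,0,-1,3.5,-20,0,0,-1,1,-13,0,0,-1,0,0,0,0,-1,0,0,0,0,-1]' 60
python3 fit.py 4
python3 -c "
from h import *
a=np.load('scene4.npz')['p'][130:250,130:290]; b=np.load('side4.npz')['p'][40:160,290:450]
cv2.imwrite('pics/c4.png',np.vstack([cv2.resize(x,(400,300),interpolation=cv2.INTER_CUBIC) for x in (a,b)])[...,::-1])
for n in('scene','side'):
    z=np.load(n+'4.npz'); P=cloud(n,z['d']); m=(P[...,2]>135)&(P[...,2]<147)&(P[...,1]<-130)&(P[...,1]>-156)&(P[...,0]>503)&(P[...,0]<526)
    v,u=np.nonzero(m); print(n,m.sum(),u.mean() if m.any() else 0,v.mean() if m.any() else 0,P[m].mean(0).round(1))
"
```

```text
clock: 8.85
eef_pos: [430.5, -133.9, 244.2]
eef_rot: [-0.0, 0.063, 0.998, 0.0]
force: [-0.3, 0.5, -4.1]
opening: 32.7
grasp_force: 61.2
scene 804 off f,e [-0.1 -3.3] tilt 32.0 side 0.5 inl 650 yaw -7.2
-116 25 [14. 15. 16.] | -112 29 [14. 15. 17.] | -108 28 [14. 15. 16.] | -104 32 [14. 15. 16.] | -100 30 [14. 15. 16.] | -96 27 [14. 15. 16.] | -92 30 [14. 15. 16.] | -88 40 [ 9. 12. 15.] | -84 16 [ 7.  8. 10.] | -80 17 [ 7.  8. 10.] | -76 16 [7. 8. 9.] | -72 8 [ 7.  8. 10.] | -68 34 [22. 22. 24.] | -64 49 [22. 23. 24.] | -60 57 [16. 19. 23.] | -56 33 [16. 17. 19.] | -52 37 [16. 17. 19.] | -48 34 [16. 18. 19.] | -44 36 [16. 17. 18.] | -40 37 [16. 17. 18.] | -36 35 [16. 17. 18.] | -32 37 [16. 17. 18.] | -28 36 [16. 17. 19.] | -24 35 [16. 16. 18.] | -20 46 [16. 17. 21.] | -16 47 [16. 18. 22.] | -12 59 [16. 17. 23.] | -8 52 [17. 18. 23.] | -4 53 [16. 18. 25.] | 0 53 [17. 18. 25.] | 4 51 [16. 18. 26.] | 8 44 [16. 17. 24.] | 12 40 [16. 17. 22.] | 16 39 [16. 17. 20.] | 20 36 [16. 17. 23.] | 24 35 [16. 18. 22.] | 28 33 [16. 17. 22.] | 32 30 [16. 17. 21.] | 36 18 [12. 14. 21.] | 
c [ 433.9 -133
[... 495 characters left out ...]
44 19 [16. 17. 18.] | -40 21 [16. 17. 18.] | -36 24 [15. 17. 18.] | -32 17 [17. 17. 19.] | -28 23 [16. 17. 18.] | -24 12 [16. 17. 20.] | -20 16 [16. 17. 24.] | -16 11 [17. 17. 26.] | -12 10 [17. 18. 24.] | -8 10 [17. 24. 26.] | -4 11 [18. 25. 26.] | 0 10 [17. 25. 26.] | 4 15 [17. 19. 25.] | 8 16 [17. 22. 25.] | 12 15 [17. 18. 24.] | 16 18 [16. 17. 25.] | 20 19 [16. 17. 22.] | 24 16 [16. 17. 20.] | 28 26 [15. 17. 23.] | 32 23 [15. 16. 22.] | 36 80 [ 8. 11. 20.] | 40 13 [ 8. 18. 21.] | 44 11 [17. 20. 27.] | 
c [ 432.5 -133.9  263.1] a [-0.535  0.072  0.842]
scene 37 207.40540540540542 200.83783783783784 [ 516.9 -143.3  141.4]
side 22 349.77272727272725 124.81818181818181 [ 511.7 -140.7  140.4]
```

View pics/c4.png

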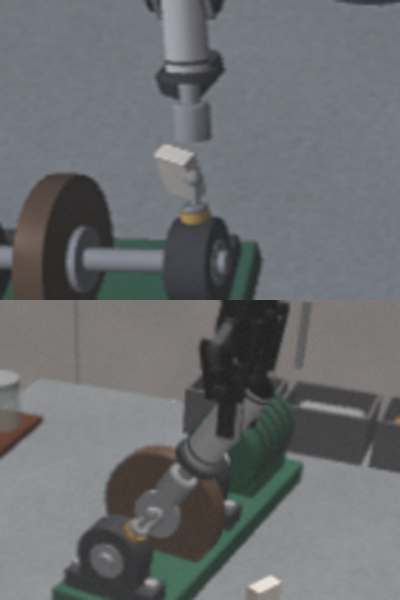

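```bash
python3 -m pendant '[2.3,-0.8,-3.3,0,-1,2.3,-0.8,-3.3,0,-1,2.3,-0.3,-3.3,0,-1,2.3,-0.3,-3.3,0,-1,2.3,-0.3,-3.3,0,-1,2.3,-0.3,-3.3,0,-1,2.3,-0.3,-3.3,0,-1,0,0,0,0,-1]' 80; python3 -m pendant '[1.1,-0.1,-1.6,0,-1,1.1,-0.1,-1.6,0,-1,1.1,-0.2,-1.7,0,-1,1.2,-0.1,-1.6,0,-1,0,0,0,0,-1]'; python3 -m pendant '[1.1,-0.1,-1.6,0,-1,1.1,-0.1,-1.6,0,-1,0,0,0,0,-1]'
```

```text
clock: 9.75
eef_pos: [447.2, -137.2, 220.8]
eef_rot: [-0.0, 0.063, 0.998, 0.0]
force: [-0.1, 0.6, -5.0]
opening: 32.8
grasp_force: 79.6
clock: 10.25
eef_pos: [451.3, -137.6, 214.8]
eef_rot: [-0.0, 0.063, 0.998, -0.0]
force: [-1.7, 0.2, -0.8]
opening: 32.3
grasp_force: 80.0
clock: 10.55
eef_pos: [453.8, -137.9, 211.5]
eef_rot: [-0.0, 0.063, 0.998, -0.0]
force: [-1.0, -0.6, -5.9]
opening: 32.6
grasp_force: 80.1
```

```bash
python3 -m pendant '[1.1,-0.1,-1.6,0,-1,1.2,-0.2,-1.7,0,-1,0,0,0,0,-1]'; python3 -m pendant '[1.1,-0.1,-1.6,0,-1,0,0,0,0,-1]';  python3 -m pendant '[1.1,-0.1,-1.6,0,-1,0,0,0,0,-1]'
```

```text
clock: 10.85
eef_pos: [456.6, -138.2, 207.6]
eef_rot: [-0.0, 0.063, 0.998, 0.0]
force: [2.9, -0.6, -12.2]
opening: 32.3
grasp_force: 80.4
clock: 11.05
eef_pos: [457.2, -138.2, 206.2]
eef_rot: [-0.0, 0.063, 0.998, 0.0]
force: [1.8, -0.6, -11.3]
opening: 32.6
grasp_force: 80.4
clock: 11.25
eef_pos: [458.5, -138.4, 205.2]
eef_rot: [0.0, 0.063, 0.998, -0.0]
force: [-0.1, 0.7, -5.5]
opening: 32.6
grasp_force: 80.3
```

```bash
python3 fit.py 5 | cut -c1-420
```

```text
scene 774 off f,e [-0.3 -3.4] tilt 32.1 side 0.7 inl 639 yaw -7.21
-132 30 [10. 11. 13.] | -128 21 [ 9.  9. 11.] | -124 23 [ 6.  8. 10.] | -120 2 [ 5.  8. 12.] | -116 27 [13. 14. 16.] | -112 26 [13. 14. 16.] | -108 29 [14. 15. 16.] | -104 25 [13. 14. 16.] | -100 33 [14. 14. 17.] | -96 28 [14. 14. 16.] | -92 29 [13. 14. 16.] | -88 42 [ 8. 11. 15.] | -84 11 [7. 8. 9.] | -80 17 [7. 8. 9.] | -76 16 [ 7.  8. 10.] | -72 6 [6. 7. 9.] | -68 27 [22. 22. 24.] | -64 45 [22. 23. 24.] | -60 66 [
c [ 461.9 -138.5  224. ] a [-0.528  0.054  0.847]
side 320 off f,e [-0.4 -2.4] tilt 32.5 side -0.0 inl 250 yaw -7.2
-132 18 [10. 11. 14.] | -128 11 [10. 10. 13.] | -124 6 [10. 10. 11.] | -120 2 [15. 15. 16.] | -116 13 [15. 15. 16.] | -112 14 [15. 15. 16.] | -108 10 [14. 16. 17.] | -104 18 [14. 15. 16.] | -100 16 [14. 15. 16.] | -96 13 [14. 15. 16.] | -92 16 [13. 15. 17.] | -88 40 [ 9. 13. 16.] | -84 9 [ 7.  8. 10.] | -80 3 [ 9.  9. 10.] | -68 14 [22. 23. 24.] | -64 33 [22. 23. 24.] | -60 64 [17. 20. 23.] | -56 16 [17. 17. 18.] | -
c [ 460.9 -138.2  224. ] a [-0.533  0.068  0.843]
```

```bash
python3 -m pendant '[-1,0.1,-0.7,0,-1,-1,0.1,-0.7,0,-1,-1,0.1,-0.7,0,-1,-1,0.2,-0.6,0,-1,0,0,0,0,-1]' 40; python3 fit.py 6 | cut -c1-100;  python3 -m pendant '[1.1,-0.1,-1.6,0,-1,1.1,-0.1,-1.6,0,-1,0,0,0,0,-1]' 100
```

```text
clock: 11.85
eef_pos: [455.0, -137.9, 202.9]
eef_rot: [0.001, 0.063, 0.998, -0.0]
force: [2.8, 0.3, -3.6]
opening: 32.9
grasp_force: 80.5
scene 764 off f,e [-0.6 -3.7] tilt 32.4 side 0.4 inl 620 yaw -7.2
-132 30 [12. 14. 16.] | -128 19 [10. 12. 14.] | -124 27 [ 7. 10. 12.] | -120 3 [5. 6. 8.] | -116 24 
c [ 458.7 -137.9  221.5] a [-0.532  0.059  0.845]
side 311 off f,e [-0.5 -2.8] tilt 32.9 side -0.5 inl 234 yaw -7.2
-132 15 [11. 14. 15.] | -128 15 [10. 11. 14.] | -124 6 [10. 11. 13.] | -120 2 [15. 15. 15.] | -116 9
c [ 457.8 -137.8  221.5] a [-0.538  0.078  0.839]
clock: 12.25
eef_pos: [456.5, -138.1, 200.0]
eef_rot: [0.0, 0.063, 0.998, -0.0]
force: [-3.2, 1.4, 8.4]
opening: 32.4
grasp_force: 98.7
```

```bash
python3 -m pendant '[-1.6,0.2,2.4,0,-1,0,0,0,0,-1]' 20; python3 -m pendant '[0,0,0,0,-0.3,0,0,0,0,-0.3]' 20
```

```text
clock: 12.45
eef_pos: [455.0, -137.9, 202.4]
eef_rot: [0.0, 0.063, 0.998, -0.0]
force: [-1.9, 2.0, 5.2]
opening: 32.6
grasp_force: 98.7
clock: 12.65
eef_pos: [455.0, -137.9, 202.3]
eef_rot: [0.0, 0.063, 0.998, -0.0]
force: [-1.7, 2.2, 8.5]
opening: 32.1
grasp_force: 98.7
```

```bash
python3 -m pendant '[-0.9,0.1,1.3,0,-0.3,0,0,0,0,-0.23,0,0,0,0,-0.23]' 20; python3 -m pendant '[0,0,0,0,-0.222,0,0,0,0,-0.222]' 20
```

```text
clock: 12.95
eef_pos: [454.4, -137.7, 202.8]
eef_rot: [0.0, 0.063, 0.998, 0.0]
force: [4.1, 0.4, -2.2]
opening: 33.2
grasp_force: 46.2
clock: 13.15
eef_pos: [454.3, -137.7, 202.8]
eef_rot: [0.0, 0.063, 0.998, 0.0]
force: [5.5, 0.6, -4.1]
opening: 33.0
grasp_force: 30.1
```

```bash
python3 -m pendant '[-1.2,0.1,-0.8,0,-0.222,-1.2,0.2,-0.8,0,-0.222,-1.2,0.1,-0.8,0,-0.222,0,0,0,0,-0.222]' 20; python3 fit.py 7 | cut -c1-200
```

```text
clock: 13.55
eef_pos: [450.6, -137.3, 200.2]
eef_rot: [-0.0, 0.063, 0.998, 0.0]
force: [6.0, 0.8, -5.3]
opening: 33.2
grasp_force: 30.1
scene 766 off f,e [-0.4 -4. ] tilt 35.3 side 0.5 inl 612 yaw -7.2
-132 32 [11. 12. 15.] | -128 20 [10. 11. 13.] | -124 21 [ 6.  8. 11.] | -120 3 [3. 3. 6.] | -116 27 [13. 14. 15.] | -112 29 [14. 15. 16.] | -108 26 [14. 15. 16.] | -104 31 [14. 15. 16.] | -100 29 [13.
c [ 454.6 -137.4  218.9] a [-0.574  0.065  0.816]
side 313 off f,e [-0.4 -3.7] tilt 35.4 side -0.6 inl 257 yaw -7.2
-132 17 [11. 12. 13.] | -128 10 [ 9. 11. 13.] | -124 9 [10. 11. 12.] | -120 1 [14. 14. 14.] | -116 13 [15. 16. 17.] | -112 11 [15. 16. 17.] | -108 16 [15. 16. 17.] | -104 15 [15. 16. 17.] | -100 18 [1
c [ 454.3 -137.4  218.9] a [-0.574  0.082  0.815]
```

```bash
python3 -m pendant '[0.6,-0.1,0.4,0,-1,0.6,0,0.5,0,-1,0,0,0,0,-1,0,0,0,0,-1]' 100; python3 -m pendant '[0.6,-0.1,-0.8,0,-1,0.6,0,-0.8,0,-1,0.5,-0.1,-0.8,0,-1,0.6,-0.1,-0.9,0,-1,0.6,-0.1,-0.8,0,-1,0.5,0,-0.8,0,-1,0,0,0,0,-1]' 100; python3 fit.py 8 | cut -c1-460
```

```text
clock: 14.05
eef_pos: [451.4, -137.4, 201.2]
eef_rot: [-0.0, 0.063, 0.998, 0.0]
force: [2.9, 1.3, -5.4]
opening: 32.1
grasp_force: 99.5
clock: 14.75
eef_pos: [454.0, -137.7, 197.1]
eef_rot: [-0.001, 0.063, 0.998, -0.0]
force: [-5.0, 2.0, 8.3]
opening: 32.2
grasp_force: 99.4
scene 769 off f,e [-0.5 -3.9] tilt 34.8 side 0.6 inl 623 yaw -7.21
-132 41 [13. 14. 17.] | -128 23 [12. 13. 15.] | -124 24 [10. 11. 13.] | -120 27 [ 6. 10. 12.] | -116 3 [3. 4. 5.] | -112 23 [14. 15. 16.] | -108 32 [14. 15. 16.] | -104 28 [13. 15. 16.] | -100 24 [14. 14. 16.] | -96 30 [14. 14. 16.] | -92 30 [14. 15. 17.] | -88 28 [14. 14. 16.] | -84 41 [ 9. 12. 15.] | -80 15 [6. 7. 8.] | -76 15 [7. 8. 9.] | -72 10 [7. 8. 9.] | -68 25 [22. 22. 24.] | -64 44 [22. 23. 25.] | -60 58 [17. 20. 23.] | -56 31 [16. 17. 18.] | -52 
c [ 458.  -137.8  215.8] a [-0.568  0.061  0.821]
side 310 off f,e [-0.4 -3.7] tilt 34.7 side -0.2 inl 243 yaw -7.22
-132 33 [13. 15. 20.] | -128 15 [11. 13. 14.] | -124 14 [ 9. 11. 14.] | -120 7 [10. 11. 13.] | -116 1 [14. 14. 14.] | -112 12 [15. 16. 17.] | -108 15 [15. 16. 17.] | -104 16 [15. 15. 17.] | -100 16 [15. 15. 17.] | -96 11 [15. 16. 16.] | -92 15 [15. 16. 17.] | -88 18 [14. 15. 18.] | -84 35 [ 9. 13. 16.] | -80 4 [ 8.  9. 12.] | -68 8 [22. 23. 23.] | -64 30 [22. 23. 24.] | -60 66 [18. 20. 24.] | -56 23 [16. 17. 18.] | -52 20 [16. 17. 18.] | -48 16 [16. 17. 18
c [ 457.7 -137.8  215.9] a [-0.565  0.076  0.822]
```

```bash
python3 -m pendant '[0.6,-0.1,-0.8,0,-1,0.6,0,-0.8,0,-1,0.5,-0.1,-0.8,0,-1,0.6,-0.1,-0.9,0,-1,0.6,-0.1,-0.8,0,-1,0.6,0,-0.8,0,-1,0.5,-0.1,-0.8,0,-1,0.6,-0.1,-0.9,0,-1,0,0,0,0,-1,0,0,0,0,-1]' 110; python3 fit.py 9 | cut -c1-460
```

```text
clock: 15.85
eef_pos: [458.4, -138.3, 190.8]
eef_rot: [-0.001, 0.063, 0.998, -0.0]
force: [-6.7, 2.2, 10.0]
opening: 32.1
grasp_force: 108.1
scene 756 off f,e [-0.4 -4.1] tilt 34.6 side 0.6 inl 609 yaw -7.21
-132 32 [20. 24. 26.] | -128 59 [17. 20. 24.] | -124 40 [13. 14. 18.] | -120 24 [12. 13. 15.] | -116 23 [ 9. 11. 13.] | -112 25 [ 6.  9. 13.] | -108 3 [4. 4. 6.] | -104 26 [13. 14. 16.] | -100 30 [14. 14. 16.] | -96 27 [14. 15. 16.] | -92 28 [14. 15. 17.] | -88 28 [13. 14. 15.] | -84 31 [14. 15. 16.] | -80 28 [13. 15. 16.] | -76 39 [ 9. 13. 16.] | -72 8 [7. 8. 9.] | -68 23 [21. 23. 24.] | -64 46 [22. 23. 24.] | -60 63 [17. 19. 23.] | -56 32 [16. 17. 18.] |
c [ 462.5 -138.4  209.5] a [-0.565  0.06   0.823]
side 307 off f,e [-0.  -3.8] tilt 34.2 side 0.3 inl 243 yaw -7.22
-132 43 [19. 21. 25.] | -128 68 [16. 19. 24.] | -124 25 [12. 15. 18.] | -120 15 [10. 12. 14.] | -116 14 [ 8. 10. 13.] | -112 6 [ 9. 11. 12.] | -108 1 [14. 14. 14.] | -104 15 [14. 14. 15.] | -100 14 [14. 15. 16.] | -96 15 [14. 15. 15.] | -92 14 [14. 15. 16.] | -88 10 [14. 15. 16.] | -84 19 [14. 14. 17.] | -80 13 [14. 15. 16.] | -76 9 [14. 15. 15.] | -68 9 [22. 23. 24.] | -64 30 [21. 23. 24.] | -60 67 [18. 20. 23.] | -56 16 [17. 17. 19.] | -52 18 [16. 17. 18
c [ 462.2 -138.7  209.5] a [-0.558  0.066  0.827]
```

```bash
python3 -m pendant '[0.3,0,-0.5,0,-1,0,0,0,0,-1,0,0,0,0,-1,0,0,0,0,-1]' 110; python3 -c "
from bench import arm
print(arm.hand_in())"
```

```text
clock: 16.35
eef_pos: [458.7, -138.3, 190.3]
eef_rot: [-0.001, 0.063, 0.998, -0.0]
force: [-7.2, 2.6, 9.6]
opening: 32.2
grasp_force: 108.1
the job is handed in; nothing more can be done
None
```

The job is handed in at 16.4 s of the 38 s: by the forces and the camera fit, the coupler is snapped onto the nipple, the barrel is about 12 of 14 mm down its stroke, and the gun is still gripped at 108 N and held within about 1° of the nipple's axis.

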